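# Slide the long machine cover out over the riser's edge

### The job

Two flat metal covers from the dismantled machine lie on the wooden desk riser. With your fingertips, slide the longer one straight out over the riser's far long edge (the one away from the robot) until about 40 mm of it sticks out, square to that edge - the dark line across the cover then lies over the edge - so that the next person can take hold of it there. It is only pushed, never lifted or tipped; leave the shorter cover and everything else where they are.

Things in the scene. Friction and masses are not known exactly. Their poses are not given: they have to be found in the camera images.
- riser: Low desk riser of pale wood, fixed to the table: a board 260 mm deep (its x) by 420 mm wide (its y), 18 mm thick, on two side panels; its flat top is 70 mm above the table. Origin: on the table under the board's centre. Its x axis points to the far long edge (away from the robot), z up. It is turned up to 17 degrees.
- riser_edge (a point): The middle of the riser's far long top edge, 130 mm along the riser's x from its origin and 70 mm up; axes as the riser's: x points straight out over the edge, y runs along the edge, z up.
- long_cover: The longer cover, the one to slide: flat aluminium plate, 140 mm long (its x), 92 mm wide (its y), 6 mm thick, 0.15 to 0.32 kg, loose and flat in the left or right half of the riser, turned up to 15 degrees from the riser's x. Slots are drawn on its rear part, and a thin dark line across it 40 mm from its front end (+x, towards the far edge). It starts wholly on the board. Origin: centre of its underside.
- long_cover_left (a point): The front left corner of the long cover's underside: 70 mm along the cover's x and +46 mm along its y from its origin.
- long_cover_right (a point): The front right corner of the long cover's underside: 70 mm along the cover's x and -46 mm along its y from its origin.
- short_cover: The shorter cover, to be left alone: the same plate but square, 92 x 92 x 6 mm, in the other half of the riser. Origin: centre of its underside.
- gear: Small white toothed gear with a hub, 39 mm across, 32 mm high, standing loose on the riser between the covers near the far edge. Leave it. Origin: centre of its underside.
- roller: Small upright black rubber roller with a steel pin, 26 mm across, 44 mm high, standing loose on the riser in the middle near the robot-side edge. Leave it. Origin: centre of its underside.
- mug: White mug, 76 mm across, 90 mm high, standing on the table to the left of the riser. Leave it. Origin: centre of its underside.
Not all that is in view belongs to the job. Leave any orange or pink look-alike of the long_cover alone.

How it is judged:
By the outcome, as a careful person would: the job done as asked, in the order asked, and still so for the second after the job is handed in, with the robot touching nothing.
It also fails if it takes over 38 s, if anything falls off the work surface, if the arm or the gripper's body presses on something with over 40 N, if the wrist force passes 120 N, or if a joint passes its speed limit or range.

### The arm

A 6-joint arm with a two-finger parallel gripper is mounted at the origin on the work surface. World frame = base frame: x ahead of the robot, y to its left, z up, the work surface at z = 0. Lengths are in mm, angles in rad, forces in N, time in s.
With the tool pointing down it reaches from about 275 to 750 mm from the base axis. Payload 10.2 kg.
Tool frame: the origin (TCP) lies at the very end of the fingers, on their centre line; the grasp point (between the pads) lies 19 mm behind it; z points along the fingers, y is the direction in which the jaws open and shut (so a half turn about z gives the same grasp; the last joint's range is limited). The gripper opens to 88 mm and grips with 3 to 60 N. Pads are 18 mm wide; open, the fingers measure 123 mm over their backs; the gripper's body (75 mm by 187 mm) begins 45 mm behind the grasp point.
Start: joints at [-1.548, 0.313, 1.498, -0, 1.331, -0.223], TCP at [127.736, -509.23, 238.72] pointing down, gripper open.
Joint ranges: [-2.94, 2.94], [-0.97, 2.17], [0.19, 2.56], [-1.23, 4.37], [0.02, 3.11], [-2.88, 2.88]. Speed limits (rad/s): [2.39, 2.39, 3.01, 3.14, 3.14, 3.14].

### API

Orientations are given as a unit quaternion [x, y, z, w].
In Python, from bench import arm, cams, job_done gives the robot as it stands.
- The arm moves only by the shell command python3 -m jog 'ROWS' [FORCE]. ROWS is a JSON object of lists of equal length, an entry for each row: "rot": the turn, a rotation vector about the tool's x, y, z in degrees, a list of three; "translation": the shift along the tool's x, y, z in cm, a list of three; "jaw": the closure, from 0 (fully open) to 1 (shut). A call has 1 to 12 rows; each row shifts and turns the commanded pose from where the row before left it, along the tool's axes as they then stand; what a row does not reach is not made up. A row lasts 1/10 s, in which the tool goes at most 50 mm and 8.59 degrees, less where a joint would pass 70% of its speed; a pose out of reach is approached as far as the arm can. A call with a gripper value outside its range is refused whole. The fingers move at their own pace and stop on an object; FORCE is the grip in N (left out, the last holds). Time passes only in rows, so rows that do not move let the fingers close. It gives the time, the measured TCP pose, the force and the opening at its end, in the units of the state.
- arm.state(): the state, without advancing time (a new reading comes with each control period).
- cams.camera(name): name is "scene" or "side" or "wrist"; returns (picture, depth): 480x640x3 uint8, blue, green, red; 480x640 float32, mm along the optical axis (not along the pixel's ray), 0 where there is no reading.
- cams.camera_info(name): a dict with "fx", "fy", "cx", "cy" (pixels), "k1" (the pictures are not rectified: a ray, as slopes to the right and down, at radius r is drawn at 1 + k1 r^2 times it, then the intrinsics apply), "camera_from_world" (4x4, takes a point from world to camera coordinates). Camera axes: x right, y down, z forward; pixel columns grow to the right and rows downward; lengths in mm; the calibration is good to about 2 mm. A picture is of the moment at which its call begins: read the wrist's pose just before it. camera_info takes no time and is no camera call; for the wrist camera it gives the pose at the moment of the call.
- job_done(): hands the job in, once; it reports no verdict.
The state is a dict: "clock": time; "joints": joint angles; "joint_velocities": joint speeds; "joint_efforts": joint torques, N m; "ee_pos": TCP position; "ee_rot": TCP orientation; "contact_force": force on the tool from outside, world axes, zero at the start; "ft_torque": the same for the moment, N m; "gripper_width": opening from 0.0 (shut) to 1.0 (fully open).
Only numpy, scipy, OpenCV 4.12 (cv2) and the standard library are available. Lean on these libraries where they do the work, as an engineer would, in place of code of your own. Each camera call takes 0.05 s, during which the arm holds its last target.

## Working session

There is one attempt and no reset: what is moved stays moved. The work goes in short steps, Python scripts to look and compute and a shell command to move; the robot and the scene stay as the last step left them, time stands still between calls to the robot, and variables do not carry over. Pictures are saved under pics/ and viewed, and the job is handed in when it is done.

```bash
ls; mkdir -p pics
python3 - <<'E'
from bench import arm,cams
import cv2,json
s=arm.state(); print(s)
import numpy as np
for n in("scene","side","wrist"):
    i=cams.camera_info(n); print(n,{k:(np.round(v,4).tolist()) for k,v in i.items()})
for n in("scene","side"):
    p,d=cams.camera(n); cv2.imwrite(f"pics/{n}0.png",p); np.save(f"pics/{n}0.npy",d)
E
```

```text
pics
{'clock': 0.0, 'joints': array([-1.54839165e+00,  3.13436931e-01,  1.49844270e+00, -1.97882116e-05,
        1.33097662e+00, -2.23378232e-01]), 'joint_velocities': array([ 0.00106757,  0.00028512,  0.0010163 , -0.00032085,  0.00149958,
       -0.0009248 ]), 'joint_efforts': array([ 1.50709361e-04, -4.02209544e+01, -2.52269286e+01,  6.94408128e-02,
        3.52354255e-02, -1.04225862e-04]), 'ee_pos': array([ 127.72968784, -508.97185598,  238.16563555]), 'ee_rot': array([ 9.92457857e-01,  1.22584677e-01,  5.38195995e-05, -6.29575137e-04]), 'contact_force': array([-0.08936686,  0.06222656, -0.03246484]), 'ft_torque': array([-0.03923121,  0.00483702,  0.03819097]), 'gripper_width': 0.9981618899918709}
scene {'fx': 547.568, 'fy': 547.568, 'cx': 315.5981, 'cy': 236.8857, 'k1': -0.1155, 'camera_from_world': [[0.7815, 0.624, 0.0029, -582.3602], [0.5184, -0.6467, -0.5595, -166.5646], [-0.3473, 0.4387, -0.8288, 1242.8669], [0.0, 0.0, 0.0, 1.0]]}
side {'fx': 447.4732, 'fy': 447.4732, 'cx': 316.928, 'cy': 248.0368, 'k1': -0.0651, 'camera_from_world': [[0.9698, -0.2435, 0.0125, -531.1366], [-0.1664, -0.6985, -0.696, 279.5936], [0.1782, 0.6729, -0.718, 766.2229], [0.0, 0.0, 0.0, 1.0]]}
wrist {'fx': 352.0765, 'fy': 352.0765, 'cx': 320.0366, 'cy': 236.1898, 'k1': -0.0443, 'camera_from_world': [[0.2429, -0.9701, -0.0017, -524.3106], [-0.9327, -0.234, 0.2743, -34.8644], [-0.2664, -0.065, -0.9617, 389.8672], [0.0, 0.0, 0.0, 1.0]]}
```

View pics/scene0.png

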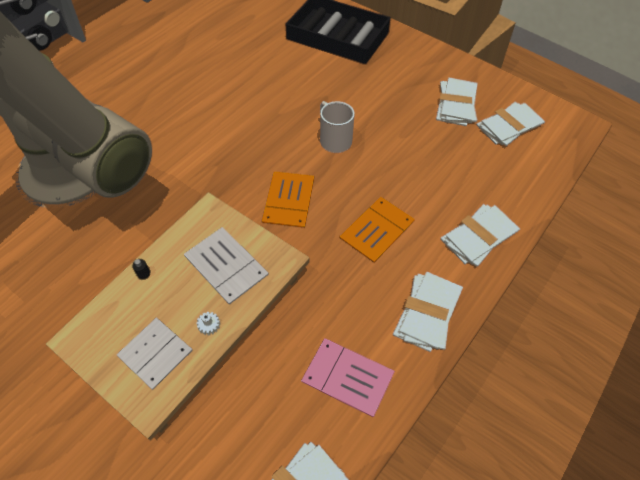

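View pics/side0.png

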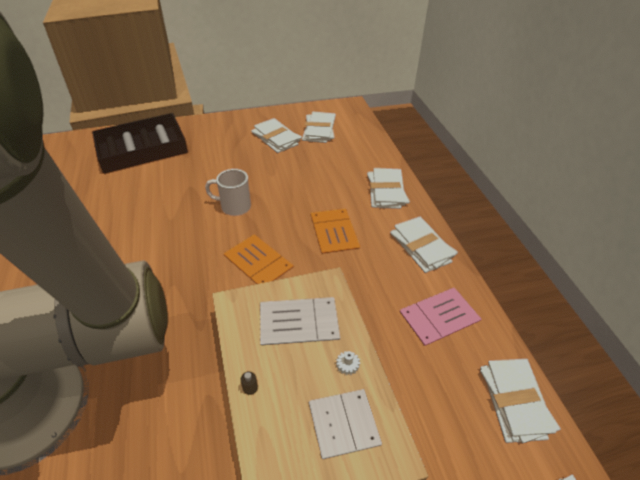

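The scene view shows what could be taken for the long cover: the grey slotted plate at (226,264), the grey square plate at (155,352), orange look-alikes at (289,199) and (377,230), and a pink one at (348,377). I choose (226,264) because it is grey, slotted, longer and on the riser. Next I'll take a close crop and measure.

```bash
cat > h.py <<'E'
import numpy as np,cv2
from bench import arm,cams
def world(info,px,z):
    K=np.array([[info['fx'],0,info['cx']],[0,info['fy'],info['cy']],[0,0,1.]])
    u=cv2.undistortPoints(np.float64(px).reshape(-1,1,2),K,np.array([info['k1'],0,0,0.])).reshape(-1,2)
    T=np.array(info['camera_from_world']);R=T[:3,:3];o=-R.T@T[:3,3]
    d=np.c_[u,np.ones(len(u))]@R
    return o+d*((z-o[2])/d[:,2])[:,None]
def wmap(info,dep):
    h,w=dep.shape;v,u=np.mgrid[:h,:w]
    K=np.array([[info['fx'],0,info['cx']],[0,info['fy'],info['cy']],[0,0,1.]])
    n=cv2.undistortPoints(np.stack([u.ravel(),v.ravel()],-1).astype(float).reshape(-1,1,2),K,np.array([info['k1'],0,0,0.])).reshape(-1,2)
    P=np.c_[n,np.ones(len(n))]*dep.reshape(-1,1)
    T=np.array(info['camera_from_world']);return ((P-T[:3,3])@T[:3,:3]).reshape(h,w,3)
def rect(info,mask,z):
    "largest contour -> world min-area rect"
    cs,_=cv2.findContours(mask,cv2.RETR_EXTERNAL,cv2.CHAIN_APPROX_NONE)
    out=[]
    for c in sorted(cs,key=cv2.contourArea)[::-1]:
        if cv2.contourArea(c)<250:break
        W=world(info,c.reshape(-1,2),z)[:,:2].astype(np.float32)
        r=cv2.minAreaRect(W); out.append((c.reshape(-1,2).mean(0).round(),np.round(r[0],1),np.round(r[1],1),round(r[2],1),np.round(cv2.boxPoints(r),1).tolist()))
    return out
def masks(info,p,dep):
    W=wmap(info,dep)
    top=((W[...,2]>55)&(W[...,2]<85)&(dep>0)).astype(np.uint8)
    hsv=cv2.cvtColor(p,cv2.COLOR_BGR2HSV)
    grey=(hsv[...,1]<60).astype(np.uint8)
    r=cv2.dilate(top,np.ones((5,5)))
    return top,cv2.morphologyEx(grey&r,cv2.MORPH_CLOSE,np.ones((5,5))),W
E
python3 - <<'E'
from h import *
for n in("scene","side"):
    p=cv2.imread(f"pics/{n}0.png");d=np.load(f"pics/{n}0.npy");i=cams.camera_info(n)
    top,g,W=masks(i,p,d)
    print(n,"heights",[np.round(W[y,x],1).tolist() for x,y in ([(226,264),(155,352),(120,340)] if n=="scene" else [(300,322),(345,425),(260,420)])])
    for r in rect(i,top,70)[:2]: print("top",r)
    for r in rect(i,g,76): print("grey",r)
p=cv2.imread("pics/scene0.png")
cv2.imwrite("pics/crop.png",cv2.resize(p[180:450,40:320],None,fx=2.2,fy=2.2,interpolation=cv2.INTER_CUBIC))
E
```

```text
scene heights [[520.4, 16.5, 76.0], [546.3, -185.3, 75.6], [480.7, -209.0, 71.8]]
top (array([177., 310.]), array([507.2, -86.4]), array([266.7, 420.4]), 1.7, [[367.5, 119.69999694824219], [380.29998779296875, -300.5], [646.9000244140625, -292.3999938964844], [634.0999755859375, 127.80000305175781]])
top (array([55., 28.]), array([-381.4,  256.1]), array([100.6, 152.8]), 7.6, [[-441.3999938964844, 325.1000061035156], [-421.20001220703125, 173.6999969482422], [-321.5, 187.0], [-341.70001220703125, 338.3999938964844]])
grey (array([225., 265.]), array([518.1,  16. ]), array([ 91.8, 141. ]), 81.2, [[441.3999938964844, -18.5], [580.7999877929688, -40.099998474121094], [594.7999877929688, 50.599998474121094], [455.5, 72.19999694824219]])
grey (array([154., 352.]), array([ 544.6, -186.4]), array([91.8, 92.5]), 89.4, [[497.8999938964844, -231.8000030517578], [590.4000244140625, -232.8000030517578], [591.2999877929688, -141.0], [498.79998779296875, -140.10000610351562]])
grey (array([336., 119.]), array([449.4, 444.2]), array([ 75. , 117.2]), 36.3, [[384.5, 469.20001220703125], [453.79998779
[... 1964 characters left out ...]
5859375, 1658.4000244140625]])
grey (array([229., 184.]), array([448.8, 442.1]), array([ 99.8, 121.5]), 34.1, [[373.3999938964844, 464.3999938964844], [441.6000061035156, 363.79998779296875], [524.2000122070312, 419.79998779296875], [456.0, 520.4000244140625]])
grey (array([348., 362.]), array([578.3, -89.2]), array([41.1, 39.4]), 37.6, [[550.0, -86.0999984741211], [574.0, -117.30000305175781], [606.5999755859375, -92.19999694824219], [582.5, -61.0]])
grey (array([24.,  4.]), array([-419. , 2122.1]), array([147.2, 322. ]), 68.4, [[-595.7999877929688, 2112.89990234375], [-296.3999938964844, 1994.4000244140625], [-242.1999969482422, 2131.300048828125], [-541.5999755859375, 2249.800048828125]])
```

View pics/crop.png

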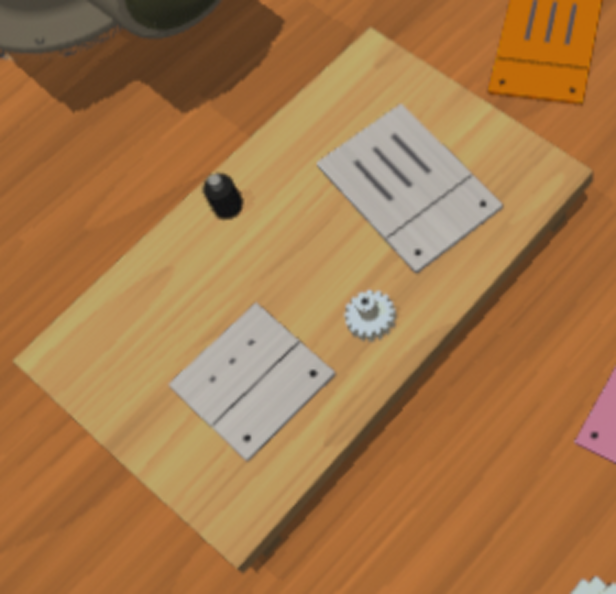

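The crop confirms it: a grey plate with slots on its rear part, and a dark line towards the far edge. It measures 140×92 at z≈76, which matches the description. Its yaw is about -8.8° and the riser's about +1.65°. I'll hover behind its rear edge, turned to match the cover.

```bash
python3 -m jog '{"rot":[[0,0,7.6],[0,0,7.6],[0,0,7.7],[0,0,0],[0,0,0],[0,0,0],[0,0,0],[0,0,0],[0,0,0],[0,0,0],[0,0,0]],"translation":[[0,0,0],[0,0,0],[0,0,0],[1.0,-2.8,0],[1.4,-3.8,0],[1.4,-3.8,0],[1.4,-3.8,0],[1.4,-3.8,0],[1.4,-3.8,0],[1.4,-3.8,0],[1.4,-3.8,0]],"jaw":[0.43,0.43,0.43,0.43,0.43,0.43,0.43,0.43,0.43,0.43,0.43]}' 20
python3 -m jog '{"rot":[[0,0,0],[0,0,0],[0,0,0],[0,0,0],[0,0,0],[0,0,0],[0,0,0],[0,0,0],[0,0,0]],"translation":[[1.4,-3.8,0],[1.4,-3.8,0],[1.4,-3.8,0],[1.4,-3.8,0],[1.4,-3.8,0],[1.4,-3.8,0],[1.4,-3.8,0],[0,0,0],[0,0,0]],"jaw":[0.43,0.43,0.43,0.43,0.43,0.43,0.43,0.43,0.43]}'
python3 - <<'E'
from h import *
from scipy.spatial.transform import Rotation as R
s=arm.state();i=cams.camera_info("wrist")
p,d=cams.camera("wrist");cv2.imwrite("pics/w1.png",p);np.save("pics/w1.npy",d)
print(s['clock'],s['ee_pos'],R.from_quat(s['ee_rot']).as_matrix().round(4).tolist(),s['gripper_width'])
top,g,W=masks(i,p,d)
for r in rect(i,top,70)[:2]: print("top",r)
for r in rect(i,g,76): print("grey",r)
E
```

```text
clock: 1.2
ee_pos: [279.9, -233.7, 238.6]
ee_rot: [0.997, -0.077, 0.0, -0.0]
contact_force: [-0.3, -1.1, 0.1]
gripper_width: 0.573
clock: 2.1
ee_pos: [417.0, 13.0, 238.4]
ee_rot: [0.997, -0.076, -0.001, 0.0]
contact_force: [-0.5, -1.2, 0.3]
gripper_width: 0.568
2.1 [416.9569308   13.00930655 238.37134567] [[0.9885, -0.1514, -0.001], [-0.1514, -0.9885, 0.0], [-0.001, 0.0001, -1.0]] 0.5682934869424155
top (array([397., 117.]), array([499.1, -78.9]), array([245.8, 404.3]), 1.7, [[370.3999938964844, 119.5999984741211], [382.1000061035156, -284.5], [627.7999877929688, -277.29998779296875], [616.0, 126.80000305175781]])
grey (array([298.,  95.]), array([518.8,  16.9]), array([ 91.4, 139. ]), 81.2, [[443.1000061035156, -17.700000762939453], [580.5, -38.900001525878906], [594.4000244140625, 51.400001525878906], [457.1000061035156, 72.69999694824219]])
grey (array([538.,  44.]), array([ 535.7, -184.6]), array([92.9, 72.7]), 88.9, [[498.5, -230.39999389648438], [571.2000122070312, -231.6999969482422], [572.9000244140625, -138.8000030517578], [500.20001220703125, -137.5]])
grey (array([419.,  10.]), array([569.8, -89.1]), array([40.8, 19.4]), 82.2, [[557.4000244140625, -108.0], [576.5999755859375, -110.5999984741211], [582.0999755859375, -70.19999694824219], [562.9000244140625, -67.5999984741211]])
```

View pics/w1.png

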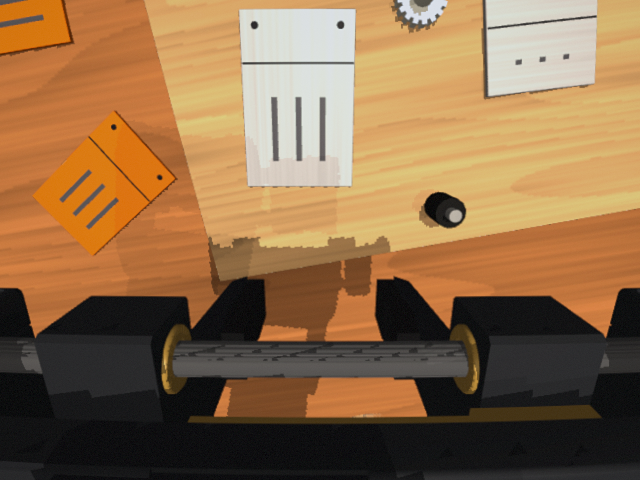

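The wrist view shows the slotted cover at (298,95) ahead of the fingers, with its rear edge near row 186 and the roller well to the right at (445,210). All three cameras agree within 3 mm. Next I'll centre the fingers and descend.

```bash
python3 -m jog '{"rot":[[0,0,0],[0,0,0],[0,0,0],[0,0,0],[0,0,0],[0,0,0]],"translation":[[0.5,-1.83,0],[0,0,3.6],[0,0,3.6],[0,0,3.6],[0,0,3.6],[0,0,0]],"jaw":[0.43,0.43,0.43,0.43,0.43,0.43]}'
python3 -m jog '{"rot":[[0,0,0],[0,0,0],[0,0,0],[0,0,0]],"translation":[[0,0,0.8],[0,0,0.8],[0,0,0.5],[0,0,0]],"jaw":[0.43,0.43,0.43,0.43]}'
python3 - <<'E'
from h import *
p,d=cams.camera("scene");cv2.imwrite("pics/s2.png",cv2.resize(p[150:400,60:360],None,fx=2.4,fy=2.4))
p,d=cams.camera("side");cv2.imwrite("pics/d2.png",cv2.resize(p[250:450,180:420],None,fx=3,fy=3))
E
```

```text
clock: 2.75
ee_pos: [422.4, 29.1, 91.9]
ee_rot: [0.997, -0.078, -0.004, -0.0]
contact_force: [-0.3, -0.1, 1.3]
gripper_width: 0.569
clock: 3.15
ee_pos: [424.9, 29.8, 73.8]
ee_rot: [0.997, -0.077, 0.0, 0.0]
contact_force: [0.1, -1.4, 0.2]
gripper_width: 0.57
```

View pics/d2.png

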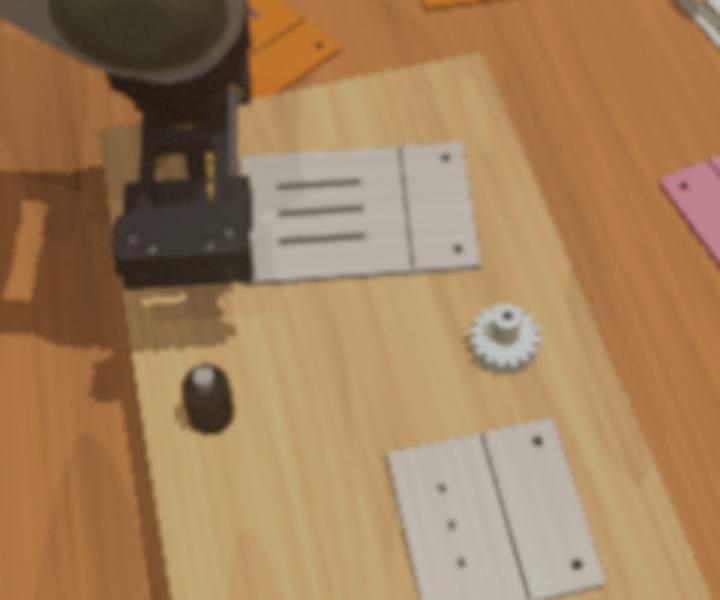

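View pics/s2.png

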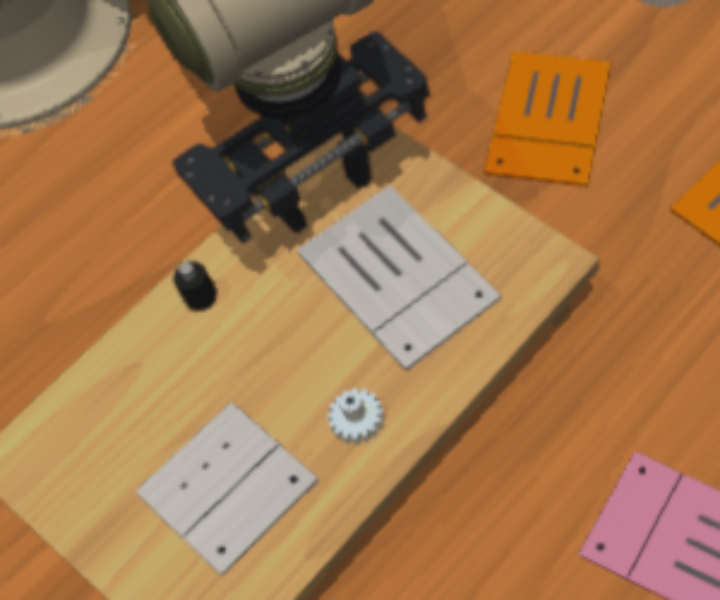

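The side crop shows the fingers just behind the rear edge at crop (245,220). The scene crop shows them centred on it. I'll close the gap slowly, then push along a shallow arc that squares the cover up, stopping short.

```bash
python3 -m jog '{"rot":[[0,0,0],[0,0,0],[0,0,0],[0,0,0],[0,0,0]],"translation":[[0,0,0.15],[0.4,0,0],[0.4,0,0],[0.4,0,0],[0.25,0,0]],"jaw":[0.43,0.43,0.43,0.43,0.43]}'
python3 -m jog '{"rot":[[0,0,-0.87],[0,0,-0.87],[0,0,-0.87],[0,0,-0.87],[0,0,-0.87],[0,0,-0.87]],"translation":[[0.6,0.045,0],[0.6,0.045,0],[0.6,0.045,0],[0.6,0.045,0],[0.6,0.045,0],[0.6,0.045,0]],"jaw":[0.43,0.43,0.43,0.43,0.43,0.43]}'
cat > look.py <<'E'
from h import *
import sys
from scipy.spatial.transform import Rotation as R
t=sys.argv[1]
s=arm.state();m=R.from_quat(s['ee_rot']).as_matrix()
print(s['clock'],s['ee_pos'].round(1),"tool yaw",np.degrees(np.arctan2(m[1,0],m[0,0])).round(2),s['contact_force'].round(1))
for n in sys.argv[2:]:
    i=cams.camera_info(n);p,d=cams.camera(n);cv2.imwrite(f"pics/{t}{n}.png",p);np.save(f"pics/{t}{n}.npy",d)
    top,g,W=masks(i,p,d)
    for r in rect(i,g,76):
        if 400<r[1][0]<700 and -250<r[1][1]<100: print(n,"grey",r)
E
python3 look.py a scene side wrist
```

```text
clock: 3.75
ee_pos: [439.5, 27.6, 72.2]
ee_rot: [0.997, -0.077, -0.0, -0.0]
contact_force: [-1.9, 0.0, 1.5]
gripper_width: 0.568
clock: 4.35
ee_pos: [475.2, 20.7, 72.2]
ee_rot: [1.0, -0.031, -0.0, 0.0]
contact_force: [-0.3, 0.5, 0.1]
gripper_width: 0.566
4.35 [475.2  20.7  72.2] tool yaw -3.52 [-0.3  0.5  0.1]
scene grey (array([211., 250.]), array([502.6,  37.8]), array([171.1, 250.7]), 88.6, [[375.1000061035156, -44.599998474121094], [625.7000122070312, -50.900001525878906], [630.0999755859375, 120.19999694824219], [379.3999938964844, 126.5]])
scene grey (array([154., 352.]), array([ 544.6, -186.3]), array([92. , 92.5]), 89.3, [[497.79998779296875, -231.8000030517578], [590.2999877929688, -232.89999389648438], [591.4000244140625, -140.89999389648438], [498.8999938964844, -139.6999969482422]])
scene grey (array([208., 323.]), array([578.3, -89.5]), array([38.2, 42.1]), 45.1, [[549.9000244140625, -88.19999694824219], [579.7999877929688, -117.9000015258789], [606.7000122070312, -90.80000305175781], [576.9000244140625, -61.099998474121094]])
side grey (array([344., 424.]), array([ 542.
[... 391 characters left out ...]
000305175781]])
side grey (array([348., 362.]), array([578.3, -89. ]), array([42.9, 37.7]), 61.8, [[551.5, -99.0], [584.7999877929688, -116.80000305175781], [605.0, -79.0999984741211], [571.7999877929688, -61.20000076293945]])
wrist grey (array([321., 166.]), array([529.8,  18.5]), array([ 91.4, 133.9]), 86.9, [[460.3999938964844, -23.5], [594.2000122070312, -30.799999237060547], [599.0999755859375, 60.5], [465.3999938964844, 67.80000305175781]])
wrist grey (array([589.,  43.]), array([576.2, -87.5]), array([41.1, 31.2]), 89.2, [[560.2999877929688, -107.80000305175781], [591.5999755859375, -108.30000305175781], [592.0999755859375, -67.0999984741211], [560.9000244140625, -66.69999694824219]])
```

View pics/awrist.png

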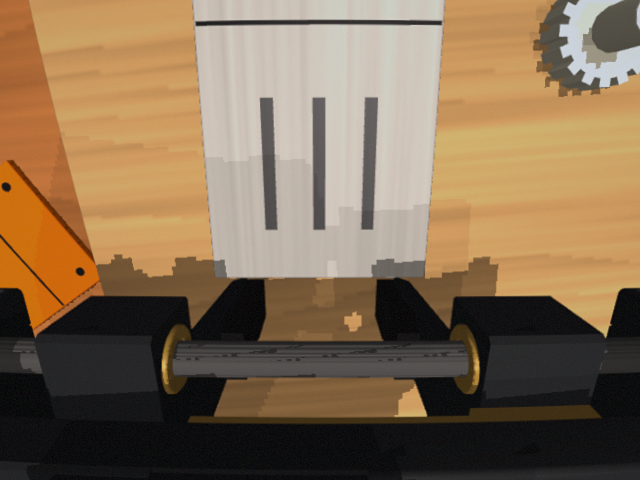

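View pics/ascene.png

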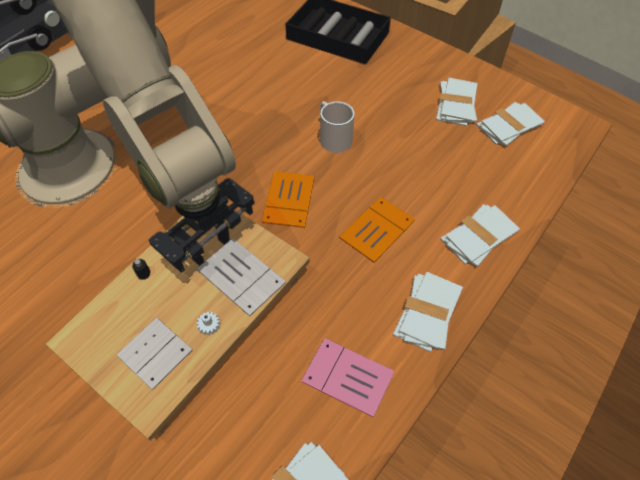

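The wrist view shows the cover square to the fingers, with its rear edge at row 277 touching both. The black fingers contaminated the mask, so I'll add a brightness condition.

```bash
sed -i 's/grey=(hsv\[...,1\]<60)/grey=((hsv[...,1]<60)\&(hsv[...,2]>105))/' h.py
python3 - <<'E'
from h import *
for n in("scene","side"):
    i=cams.camera_info(n);p=cv2.imread(f"pics/a{n}.png");d=np.load(f"pics/a{n}.npy");top,g,W=masks(i,p,d)
    for r in rect(i,g,76):
        if 400<r[1][0]<700 and -50<r[1][1]<100: print(n,r)
i=cams.camera_info("wrist");print(world(i,[(215,277),(426,277),(196,22),(442,22)],76).round(1))
E
```

```text
scene (array([241., 276.]), array([556.8,  16.1]), array([ 92. , 141.4]), 86.5, [[483.3999938964844, -25.600000381469727], [624.5, -34.20000076293945], [630.0999755859375, 57.70000076293945], [489.0, 66.30000305175781]])
side (array([326., 315.]), array([566.3,  14.4]), array([ 93.5, 118.9]), 86.6, [[504.20001220703125, -28.700000762939453], [622.7999877929688, -35.70000076293945], [628.2999877929688, 57.599998474121094], [509.70001220703125, 64.5999984741211]])
[[492.1  66.2  76. ]
 [486.3 -25.3  76. ]
 [591.3  59.4  76. ]
 [585.6 -29.9  76. ]]
```

```bash
python3 -m jog '{"rot":[[0,0,-0.86],[0,0,-0.86],[0,0,-0.86],[0,0,-0.86],[0,0,-0.86],[0,0,-0.86],[0,0,0]],"translation":[[0.55,0.045,0],[0.55,0.045,0],[0.55,0.045,0],[0.55,0.045,0],[0.55,0.045,0],[0.5,0.045,0],[0,0,0]],"jaw":[0.43,0.43,0.43,0.43,0.43,0.43,0.43]}'
python3 look.py b scene side
python3 - <<'E'
import cv2
p=cv2.imread("pics/bscene.png");cv2.imwrite("pics/bs.png",cv2.resize(p[190:340,170:350],None,fx=4,fy=4,interpolation=cv2.INTER_CUBIC))
p=cv2.imread("pics/bside.png");cv2.imwrite("pics/bd.png",cv2.resize(p[260:400,230:410],None,fx=4,fy=4,interpolation=cv2.INTER_CUBIC))
E
```

```text
clock: 5.2
ee_pos: [507.8, 17.2, 72.3]
ee_rot: [1.0, 0.014, 0.0, 0.0]
contact_force: [0.6, -0.0, -0.1]
gripper_width: 0.57
5.2 [507.8  17.2  72.3] tool yaw 1.6 [ 0.6 -0.  -0.1]
scene grey (array([255., 284.]), array([590.4,  19.6]), array([141.3,  93.8]), 2.4, [[517.7999877929688, 63.5], [521.7000122070312, -30.200000762939453], [662.9000244140625, -24.299999237060547], [659.0, 69.5]])
scene grey (array([154., 352.]), array([ 544.6, -186.3]), array([92. , 92.4]), 89.3, [[497.8999938964844, -231.8000030517578], [590.2999877929688, -232.89999389648438], [591.4000244140625, -140.89999389648438], [499.0, -139.6999969482422]])
scene grey (array([208., 323.]), array([578.3, -89.5]), array([38.2, 42.1]), 45.1, [[549.9000244140625, -88.19999694824219], [579.7999877929688, -117.9000015258789], [606.7000122070312, -90.80000305175781], [576.9000244140625, -61.099998474121094]])
side grey (array([344., 424.]), array([ 542.2, -187.7]), array([92.6, 92. ]), 89.2, [[495.5, -233.39999389648438], [587.5, -234.6999969482422], [588.7999877929688, -142.0], [496.79998779296875, -140.8000030517578]])
side grey (array([345., 309.]), array([603.9,  19.2]), array([107.6,  93.4]), 1.6, [[548.7999877929688, 64.30000305175781], [551.5, -29.0], [659.0999755859375, -25.899999618530273], [656.4000244140625, 67.4000015258789]])
side grey (array([348., 362.]), array([577.9, -88.6]), array([40.8, 39.9]), 45.6, [[549.4000244140625, -89.19999694824219], [577.9000244140625, -117.19999694824219], [606.4000244140625, -88.0], [577.9000244140625, -60.099998474121094]])
```

View pics/bs.png

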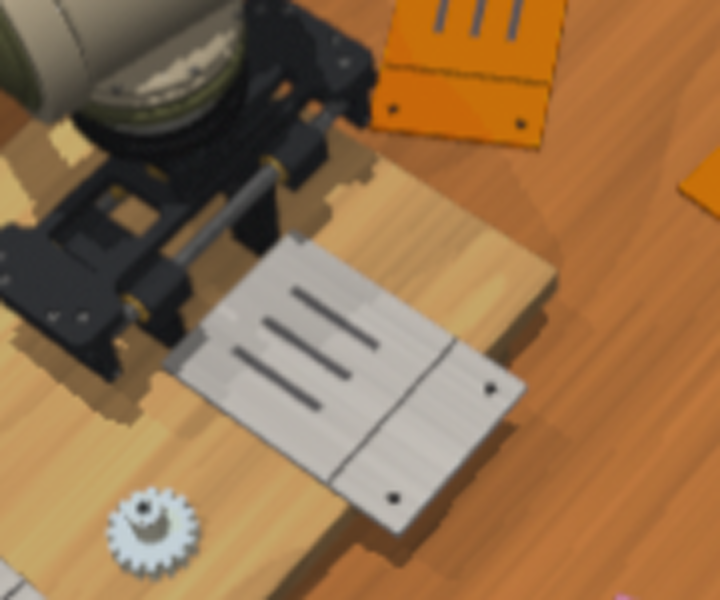

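View pics/bd.png

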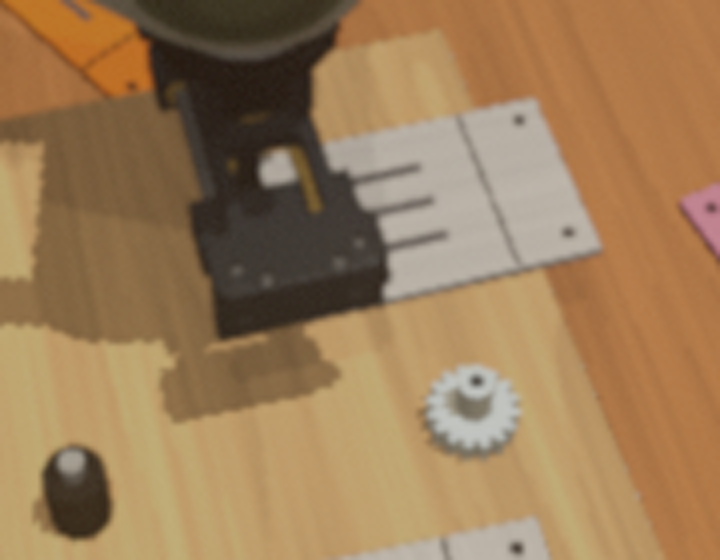

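Both crops show the cover square to the edge. The dark line is still short of the edge, by about 8 to 10 mm. I'll now measure the far edge and the overhang within each camera using brightness profiles along the riser x.

```bash
cat > edge.py <<'E'
from h import *
import sys
def prof(n,img,ys,z,x0,x1):
    "gray profile in world along riser x (yaw 1.65deg) at riser-ys relative to riser centre"
    i=cams.camera_info(n);T=np.array(i['camera_from_world'])
    K=np.array([[i['fx'],0,i['cx']],[0,i['fy'],i['cy']],[0,0,1.]])
    xs=np.arange(x0,x1,.5);c,s=np.cos(np.radians(1.65)),np.sin(np.radians(1.65))
    res=[]
    for y in ys:
        P=np.c_[503.5+c*xs-s*y,-87.2+s*xs+c*y,np.full(len(xs),z)]
        q=cv2.projectPoints(P,cv2.Rodrigues(T[:3,:3])[0],T[:3,3],K,np.array([i['k1'],0,0,0.]))[0].reshape(-1,2).astype(np.float32)
        v=cv2.remap(img.astype(np.float32),q[:,0].copy().reshape(1,-1),q[:,1].copy().reshape(1,-1),cv2.INTER_LINEAR)[0]
        v=cv2.GaussianBlur(v,(1,7),1.5)
        g=np.abs(np.gradient(v,axis=0)).sum(1);res.append(xs[g[4:-4].argmax()+4])
    return np.array(res)
t=sys.argv[1]
for n in("scene","side"):
    a=cv2.imread(f"pics/{n}0.png");ys=np.r_[-150:30:15,160:200:10]
    e=prof(n,a,ys,70,115,148);k=np.abs(e-np.median(e))<3;f=np.polyfit(ys[k],e[k],1)
    b=cv2.imread(f"pics/{t}{n}.png");yc=np.arange(72,138,6)
    fr=prof(n,b,yc,76,150,185);k2=np.abs(fr-np.median(fr))<3;h=np.polyfit(yc[k2],fr[k2],1)
    ln=prof(n,b,yc,76,110,145)
    print(n,"edge rx",np.polyval(f,105).round(1),"slope deg",np.degrees(f[0]).round(2),k.sum(),"| front rx",np.polyval(h,105).round(1),"slope",np.degrees(h[0]).round(2),k2.sum(),"| overhang",(np.polyval(h,105)-np.polyval(f,105)).round(1),"skew deg",np.degrees(f[0]-h[0]).round(2)," line rx",np.median(ln))
E
python3 edge.py b
```

```text
scene edge rx 131.0 slope deg -0.03 16 | front rx 159.1 slope -0.3 11 | overhang 28.1 skew deg 0.28  line rx 117.0
side edge rx 129.3 slope deg 0.04 16 | front rx 157.8 slope 0.35 11 | overhang 28.5 skew deg -0.3  line rx 119.5
```

The overhang is 28.1 and 28.5 mm in the two views, and the skew is under 0.3°. I'll push another 11.5 mm.

```bash
python3 -m jog '{"rot":[[0,0,0],[0,0,0],[0,0,0],[0,0,0],[0,0,0],[0,0,0]],"translation":[[0.3,0,0],[0.3,0,0],[0.25,0,0],[0.2,0,0],[0.1,0,0],[0,0,0]],"jaw":[0.43,0.43,0.43,0.43,0.43,0.43]}'
python3 look.py c scene side | head -2; python3 edge.py c
```

```text
clock: 5.9
ee_pos: [518.7, 17.6, 72.3]
ee_rot: [1.0, 0.014, 0.0, 0.0]
contact_force: [0.3, -1.1, -0.4]
gripper_width: 0.57
5.9 [518.7  17.6  72.3] tool yaw 1.56 [ 0.3 -1.1 -0.4]
scene grey (array([260., 288.]), array([600.7,  20.3]), array([140.8,  93.5]), 1.4, [[529.0999755859375, 65.30000305175781], [531.5, -28.200000762939453], [672.2000122070312, -24.600000381469727], [669.9000244140625, 68.80000305175781]])
scene edge rx 131.0 slope deg -0.03 16 | front rx 169.7 slope 0.06 10 | overhang 38.7 skew deg -0.08  line rx 128.0
side edge rx 129.3 slope deg 0.04 16 | front rx 168.1 slope -0.09 10 | overhang 38.9 skew deg 0.13  line rx 126.5
```

```bash
python3 -m jog '{"rot":[[0,0,0],[0,0,0],[0,0,0]],"translation":[[0.1,0,0],[0.07,0,0],[0,0,0]],"jaw":[0.43,0.43,0.43]}'
python3 look.py d scene side | head -2; python3 edge.py d
```

```text
clock: 6.3
ee_pos: [520.3, 17.7, 72.2]
ee_rot: [1.0, 0.014, -0.0, -0.0]
contact_force: [-1.3, -0.2, 1.0]
gripper_width: 0.571
6.3 [520.3  17.7  72.2] tool yaw 1.56 [-1.3 -0.2  1. ]
scene grey (array([260., 288.]), array([602.2,  20.4]), array([140.9,  93.5]), 1.4, [[530.5999755859375, 65.30000305175781], [532.9000244140625, -28.100000381469727], [673.7999877929688, -24.600000381469727], [671.4000244140625, 68.9000015258789]])
scene edge rx 131.0 slope deg -0.03 16 | front rx 171.3 slope -0.2 10 | overhang 40.4 skew deg 0.18  line rx 129.0
side edge rx 129.3 slope deg 0.04 16 | front rx 169.9 slope -0.0 10 | overhang 40.6 skew deg 0.04  line rx 128.0
```

The overhang now averages 40.5 mm, and 39 mm or more by the line. I'll back off, lift clear and check again.

```bash
python3 -m jog '{"rot":[[0,0,0],[0,0,0],[0,0,0],[0,0,0],[0,0,0],[0,0,0],[0,0,0],[0,0,0]],"translation":[[-0.5,0,0],[-1,0,0],[-1,0,0],[0,0,-3],[-2,0,-4],[-3.5,0,-3],[-3.5,0,-2],[0,0,0]],"jaw":[0.43,0.43,0.43,0.43,0.43,0.43,0.43,0.43]}'
python3 look.py e scene side; python3 edge.py e
python3 - <<'E'
import cv2
p=cv2.imread("pics/escene.png");cv2.imwrite("pics/es.png",cv2.resize(p[190:440,40:350],None,fx=2.4,fy=2.4,interpolation=cv2.INTER_CUBIC))
E
```

```text
clock: 7.2
ee_pos: [403.4, 14.7, 194.6]
ee_rot: [1.0, 0.014, 0.002, 0.001]
contact_force: [0.6, 0.3, 0.2]
gripper_width: 0.573
7.2 [403.4  14.7 194.6] tool yaw 1.56 [0.6 0.3 0.2]
scene grey (array([261., 288.]), array([602.1,  20.4]), array([141. ,  93.5]), 1.4, [[530.5, 65.30000305175781], [532.9000244140625, -28.100000381469727], [673.7999877929688, -24.600000381469727], [671.4000244140625, 68.9000015258789]])
scene grey (array([154., 352.]), array([ 544.6, -186.3]), array([92. , 92.4]), 89.3, [[497.8999938964844, -231.8000030517578], [590.2999877929688, -232.89999389648438], [591.4000244140625, -140.89999389648438], [499.0, -139.6999969482422]])
scene grey (array([208., 323.]), array([578.3, -89.5]), array([38.2, 42.1]), 45.1, [[549.9000244140625, -88.19999694824219], [579.7999877929688, -117.9000015258789], [606.7000122070312, -90.80000305175781], [576.9000244140625, -61.099998474121094]])
side grey (array([344., 424.]), array([ 542.2, -187.7]), array([92.6, 92. ]), 89.2, [[495.5, -233.39999389648438], [587.5, -234.6999969482422], [588.7999877929688, -142.0], [496.79998779296875, -140.8000030517578]])
side grey (array([342., 310.]), array([599.6,  18.8]), array([139.8,  93.4]), 1.6, [[528.5, 63.599998474121094], [531.0, -29.799999237060547], [670.7999877929688, -26.0], [668.2000122070312, 67.4000015258789]])
side grey (array([348., 362.]), array([578.3, -88.3]), array([41.3, 38.9]), 55.6, [[550.5999755859375, -94.30000305175781], [582.7000122070312, -116.30000305175781], [606.0, -82.30000305175781], [573.9000244140625, -60.29999923706055]])
scene edge rx 131.0 slope deg -0.03 16 | front rx 171.3 slope -0.2 10 | overhang 40.4 skew deg 0.18  line rx 129.0
side edge rx 129.3 slope deg 0.04 16 | front rx 169.8 slope 0.09 10 | overhang 40.6 skew deg -0.04  line rx 128.0
```

View pics/es.png

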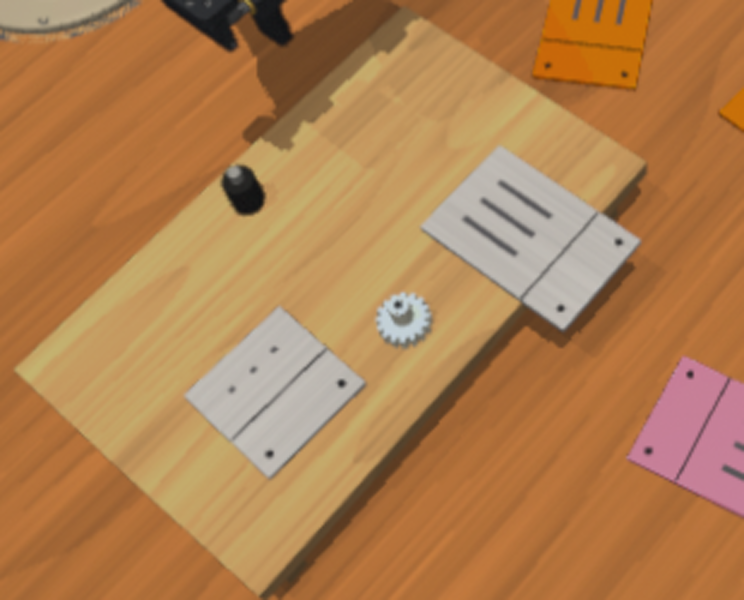

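View pics/eside.png

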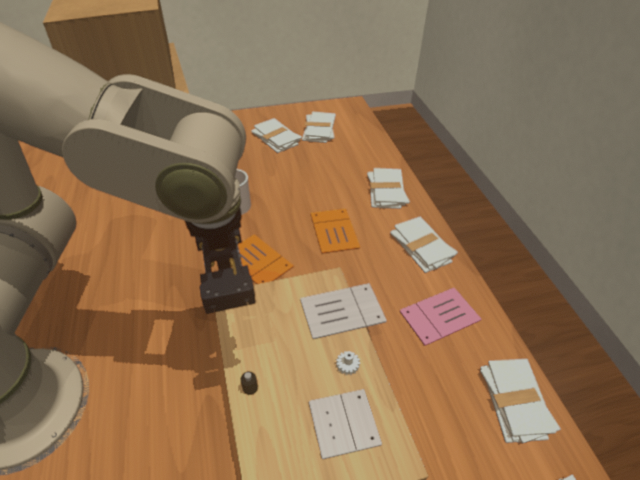

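The scene crop shows the dark line running through (525,300)–(597,213), along the riser edge. The cover is flat and square. The gear, roller and short cover are unmoved, and the arm is clear. I'm handing the job in.

```bash
python3 -c "
from bench import job_done
print(job_done())"
```

```text
the job is handed in; nothing more can be done
None
```

I pushed the long grey slotted cover out over the riser's far edge with two fingertips on its rear edge. I turned it about 10° square on the way, then backed the arm off and handed in at about 7.3 s.

- **Overhang:** the last checks gave 40.4 mm from the scene camera and 40.6 mm from the side camera. The skew to the edge was under 0.2° in edge profiles.
- **Disagreement:** the dark line came out 1–2 mm short of the edge, which suggests an overhang of about 38–39 mm. The two cameras also differ by about 2 mm in absolute x.
- **Sideways drift:** the cover's centre ended about 2 mm from its starting position along the edge.
- **Other things:** the short cover and gear measured unchanged within 1 mm. The roller, and the mug where it was in view, looked unmoved by eye; I did not measure them.
- **Forces:** readings stayed at noise level (about 2 N or less) at the end of each move.

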